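# Swap bars at the dip trough: teal bar to the drip stand, plain bar in under the hoods

### The job

The teal bar has finished dripping on top of the steel dip trough: lay it in the two wire forks of the drip stand and let go of it. Then take the plain beech bar, tilt it in through the gap between the trough's two clear splash hoods, and finish while still holding it there, level and lengthwise in the trough with an end under each hood, wholly below the steel rim and touching nothing but the gripper, ready for the dye to be poured in. Do not force the plain bar against the trough, and leave the cup, the black-lidded pot and the timer where they stand.

Things in the scene. Friction and masses are not known exactly. Their poses are not given: they have to be found in the camera images.
- dip_trough: steel dip trough on the table, empty, fixed: open tub 116 mm (its x) x 352 mm (its y, lengthwise), rim 110 mm high, walls and floor 5 mm thick (inside 106 x 342 mm, floor at height 5 mm). A clear splash hood stands on the rim at each end; between the hoods is a gap 190 mm long (y -95 to +95 mm), open above, and at its sides open down to the rim. Origin: centre of the underside, z up
- trough_lip_a (a point): middle of the black lip of the trough's +y hood, on its top edge, y = +95 mm in the trough's frame, 152 mm above the table. The hood covers the tub from here to its end (y +176 mm): flat clear top 4 mm thick, top face at 152 mm; black lip strip down to 144 mm; clear sides 4 mm thick from rim to top. A carrying handle stands out 15 mm beyond the tub's end
- trough_lip_b (a point): the same for the -y hood: y = -95 mm in the trough's frame
- drip_stand: drip stand, fixed: beech foot 80 x 210 x 16 mm (long way = its y), two upright forks of 6 mm wire at y = -80 and +80 mm. Each fork is a U open above: its bottom wire (top at 70 mm) carries the bar, prongs 26 mm apart inside, flaring to 46 mm at their tips 101 mm above the table. A bar lying in both forks has its centre at 79 mm. Origin: centre of the underside, z up
- bar_teal: teal dyed beech bar, square 18 x 18 mm, 250 mm long along its y, 60 g, edges rounded, both ends alike; at the start it lies lengthwise across the gap on top of the two hoods (centre about 161 mm above the table). Origin: centre of the bar
- bar_plain: plain beech bar, pale wood, square 18 x 18 mm, 250 mm long along its y, 60 g, both ends alike; at the start it lies flat on the table. It is 60 mm longer than the gap between the hoods. Origin: centre of the bar
- bar_plain_end_a (a point): centre of the plain bar's end face at its +y end
- bar_plain_end_b (a point): centre of the plain bar's end face at its -y end
- cup_0: thin mixing cup with a pink rest of dye, 70 mm wide, 81 mm high, a bystander left of the trough. Origin: centre of the underside
- dye_pot_3: small dye pot with a black lid, 54 mm wide, 44 mm high, a bystander on the left. Origin: centre of the underside
- dip_timer: round wind-up timer, white with a blue top, 62 mm wide, 48 mm high, a bystander right of the trough. Origin: centre of the underside

How it is judged:
By the outcome, as a careful person would: the job done as asked, in the order asked, and still so for the second after the job is handed in, while the arm keeps its last pose, push and grip.
It also fails if it takes over 58 s, if anything falls off the work surface, if the arm or the gripper's body presses on something with over 40 N, if the wrist force passes 120 N, or if a joint passes its speed limit or range.

### The arm

A 6-joint arm with a two-finger parallel gripper is mounted at the origin on a cart in front of the work surface, level with it; the furniture and walls round the work are solid. World frame = base frame: x ahead of the robot, y to its left, z up, the work surface at z = 0. Lengths are in mm, angles in rad, forces in N, time in s.
With the tool pointing down it reaches from about 425 to 950 mm from the base axis. Payload 14.7 kg.
Tool frame: the origin (TCP) lies at the very end of the fingers, on their centre line; the grasp point (between the pads) lies 19 mm behind it; z points along the fingers, y is the line along which they close (so a half turn about z gives the same grasp; the last joint's range is limited). The gripper opens to 85 mm and grips with 20 to 120 N. Pads are 22 mm wide; open, the fingers measure 114 mm over their backs; the gripper's body (76 mm by 85 mm) begins 54 mm behind the grasp point. The pads swing forward as they close: fully open they stand 13 mm farther back than shut.
Start: joints at [1.272, 0.48, 1.596, -0, 1.065, -0.047], TCP at [161.922, 629.503, 231.297] pointing down, gripper open.
Joint ranges: [-2.75, 2.75], [-0.82, 2.05], [0.23, 2.67], [-1.56, 4.7], [0.09, 2.69], [-2.92, 2.92]. Speed limits (rad/s): [1.89, 1.89, 2.39, 3.01, 3.01, 3.01].

### API

Orientations are given as a unit quaternion [w, x, y, z].
In Python, from workcell import ctrl, read_camera gives the robot as it stands.
- The arm moves only by the tool servo_tool, never from a script. Its argument "moves" is a list of rows, each an object of numbers: "hand": the closure, from 0 (fully open) to 1 (shut); "dx", "dy", "dz": the shift along the tool's x, y, z in m; "wx", "wy", "wz": the turn, a rotation vector about the tool's x, y, z in rad. A call has 1 to 8 rows; each row shifts and turns the commanded pose from where the row before left it, along the tool's axes as they then stand; what a row does not reach is not made up. A row lasts 1/12 s, in which the tool goes at most 41.7 mm and 7.16 degrees, less where a joint would pass 70% of its speed; a pose out of reach is approached as far as the arm can. A call is refused whole if a number of a shift passes 0.0417 or a number of a turn 0.125, either way. A call with a gripper value outside its range is refused whole. The fingers move at their own pace and stop on an object; the grip force is fixed at half the most. Time passes only in rows, so rows that do not move let the fingers close. It gives the time, the measured TCP pose, the force, the opening and the grip force at its end, in the units of the state.
- ctrl.get_obs(): the state, without advancing time (a new reading comes with each control period).
- read_camera(name): name is "scene" or "top" or "wrist"; returns a dict with "image" (400x640x3 uint8, red, green, blue), "depth" (400x640 float32, mm along the optical axis (not along the pixel's ray), 0 where there is no reading), "intrinsics" (3x3 intrinsics, pixels), "world_to_cam" (4x4, takes a point from world to camera coordinates). Camera axes: x right, y down, z forward; pixel columns grow to the right and rows downward; lengths in mm; the calibration is good to about 2 mm. A picture is of the moment at which its call begins.
- ctrl.sign_off(): hands the job in; it is judged then, once.
The state is a dict: "time_s": time; "joints": joint angles; "qvel": joint speeds; "joint_efforts": joint torques, N m; "tool_pos": TCP position; "orientation": TCP orientation; "contact_force": force on the tool from outside, world axes, zero at the start; "moment": the same for the moment, N m; "finger_gap": opening from 0.0 (shut) to 1.0 (fully open); "finger_force": force on a finger pad.
Only numpy, scipy, OpenCV 4.12 (cv2) and the standard library are available. Lean on these libraries where they do the work, as an engineer would, in place of code of your own. Each camera call takes 0.05 s, during which the arm holds its last target. There are 200 camera calls.

## Working session

There is one attempt and no reset: what is moved stays moved. The work goes in short steps, Python scripts to look and compute and a tool call to move; the robot and the scene stay as the last step left them, time stands still between calls to the robot, and variables do not carry over. Pictures are saved under pics/ and viewed, at most 12 in all, crops included, and the job is handed in when it is done.

Besides the shell and the picture viewer there is one more tool, called after "Call:" as name(argument=value, ...) on one line, values as JSON. servo_tool: Moves the arm, as the interface text tells. Its arguments: {"type":"object","properties":{"moves":{"type":"array"}},"required":["moves"]}

```bash
mkdir -p pics; ls
cat > h.py <<'E'
import numpy as np,cv2
from workcell import ctrl,read_camera
def grab(n,save=None):
    c=read_camera(n)
    if save: cv2.imwrite(f'pics/{save}.png',cv2.cvtColor(c['image'],cv2.COLOR_RGB2BGR))
    return c
def ray(c,uv):
    K=np.array(c['intrinsics']);T=np.array(c['world_to_cam']);R=T[:3,:3];t=T[:3,3]
    uv=np.atleast_2d(uv).astype(float)
    d=np.c_[uv,np.ones(len(uv))]@np.linalg.inv(K).T@R
    return -R.T@t,d
def onz(c,uv,z):
    o,d=ray(c,uv); return o+d*((z-o[2])/d[:,2])[:,None]
def proj(c,P):
    K=np.array(c['intrinsics']);T=np.array(c['world_to_cam'])
    p=(np.atleast_2d(P)@T[:3,:3].T+T[:3,3])@K.T
    return p[:,:2]/p[:,2:]
def cloud(c):
    h,w=c['depth'].shape;v,u=np.mgrid[:h,:w];o,d=ray(c,np.c_[u.ravel(),v.ravel()])
    return (o+d*c['depth'].reshape(-1,1)).reshape(h,w,3)
E
python3 - <<'E'
from h import *
for n in('scene','top'):
    c=grab(n,n+'0');o,d=ray(c,[320,200]);print(n,o,d)
s=ctrl.get_obs();print({k:np.round(v,3) for k,v in s.items()})
E
```

```text
pics
scene [ 164.32000573 -291.21574993  900.64638042] [[ 0.36751622  0.49161686 -0.78959316]]
top [ 294.62488027  205.33847433 1410.532777  ] [[ 0.20518115  0.01474152 -0.97866137]]
{'time_s': np.float64(0.1), 'joints': array([ 1.272,  0.481,  1.597,  0.   ,  1.065, -0.047]), 'qvel': array([-0.   , -0.   , -0.001,  0.001,  0.   , -0.002]), 'joint_efforts': array([ 1.0000e-03, -9.5227e+01, -4.3103e+01, -0.0000e+00,  6.0000e-03,
       -0.0000e+00]), 'tool_pos': array([161.824, 629.16 , 230.763]), 'orientation': array([-0.   ,  0.126,  0.992, -0.001]), 'contact_force': array([-0.107, -0.368,  0.568]), 'moment': array([ 0.045, -0.01 , -0.027]), 'finger_force': np.float64(0.0), 'finger_gap': np.float64(1.001)}
```

View pics/top0.png

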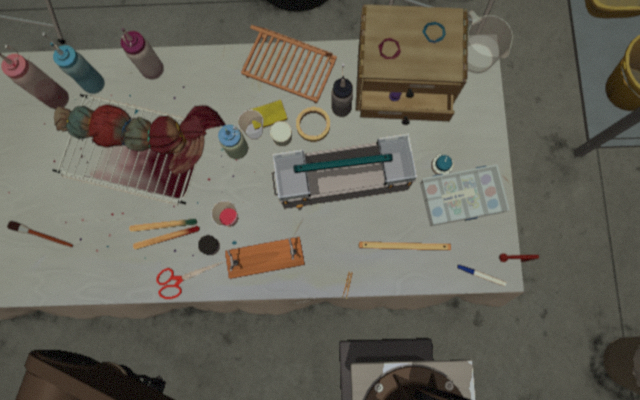

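View pics/scene0.png

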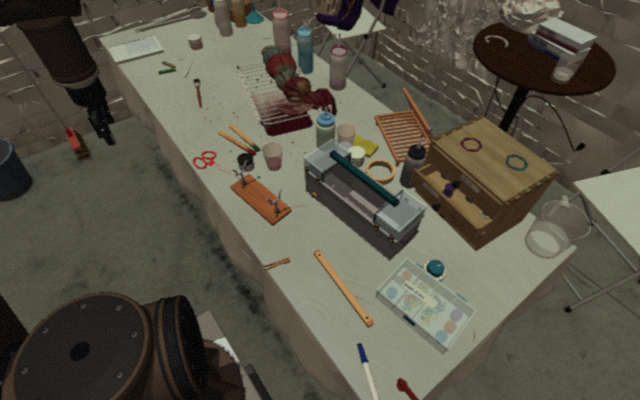

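The top view shows the teal bar at px (295–391, 163) on the trough, the plain bar at (360–450, 246), the stand at (265, 258), the cup at (225, 213), the pot at (208, 244) and the timer at (442, 163). The scene view agrees.

```bash
cat > meas.py <<'E'
from h import *
def blob(c,lo,hi,box):
    hsv=cv2.cvtColor(c['image'],cv2.COLOR_RGB2HSV);m=cv2.inRange(hsv,lo,hi)
    k=np.zeros_like(m);x0,y0,x1,y1=box;k[y0:y1,x0:x1]=1;m=m*k
    n,l,s,ce=cv2.connectedComponentsWithStats(m);i=1+s[1:,4].argmax()
    return (l==i)
def rect(c,m,z):
    v,u=np.nonzero(m);P=onz(c,np.c_[u,v],z)[:,:2]
    (ce,sz,a)=cv2.minAreaRect(P.astype(np.float32))
    if sz[0]<sz[1]: a+=90; sz=sz[::-1]
    a=(a-90+90)%180-90+90  # long-axis angle from x
    return np.round(ce,1),np.round(sz,1),round(a%180,2)
E
python3 - <<'E'
from meas import *
import sys
for n,boxes in (('top',dict(teal=(280,140,410,185),plain=(350,235,460,256),foot=(215,230,315,285))),('scene',dict(teal=(320,140,405,210),plain=(305,240,380,335),foot=(225,170,295,225)))):
    c=grab(n);
    for k,z,lo,hi in(('teal',170,(80,80,20),(100,255,255)),('plain',18,(8,60,110),(28,255,255)),('foot',16,(3,110,60),(20,255,255))):
        m=blob(c,lo,hi,boxes[k]);print(n,k,m.sum(),rect(c,m,z), [np.round(np.median(cloud(c)[m],0),1)])
    if n=='top':
        W=cloud(c)
        for nm,(x0,y0,x1,y1) in dict(trough=(265,130,425,212)).items():
            w=W[y0:y1,x0:x1]
            for a,b in((100,118),(146,158)):
                m=(w[...,2]>a)&(w[...,2]<b);p=w[m][:,:2];print(nm,a,m.sum(),cv2.minAreaRect(p.astype(np.float32)))
        im=cv2.cvtColor(c['image'],cv2.COLOR_RGB2BGR)
        a=cv2.resize(im[130:215,265:425],None,fx=4.5,fy=4.5,interpolation=2)[:300*2]
        b=cv2.resize(im[225:285,220:460],None,fx=3,fy=3,interpolation=2)
        o=np.zeros((383+182,720,3),np.uint8);o[:a.shape[0],:]=a[:383];o[383:383+180]=b;cv2.imwrite('pics/z1.png',o)
E
```

```text
top teal 668 (array([648.8, 164.8]), array([244.2,  18.9]), 95.19) [array([648.8, 165. , 169.5])]
top plain 634 (array([453.7,   3.1]), array([248. ,  18.9]), 86.7) [array([453.7,   3. ,  17.4])]
top foot 1989 (array([433.6, 382. ]), array([205.9,  76.8]), 98.82) [array([432.6, 380.7,  16.3])]
trough 100 674 ((646.65771484375, 161.57766723632812), (126.55802917480469, 359.4929504394531), 6.8987650871276855)
trough 146 2647 ((647.7423095703125, 161.757568359375), (118.03535461425781, 352.68438720703125), 6.867491722106934)
scene teal 537 (array([644.8, 160.9]), array([247.1,  27.4]), 95.22) [array([646.4, 154.7, 168.6])]
scene plain 680 (array([451.9,   0.6]), array([249.5,  21.9]), 86.94) [array([452.2,  -9.8,  17.1])]
scene foot 1251 (array([431.8, 378.8]), array([210. ,  78.7]), 98.96) [array([430.4, 376.1,  15.6])]
```

View pics/z1.png

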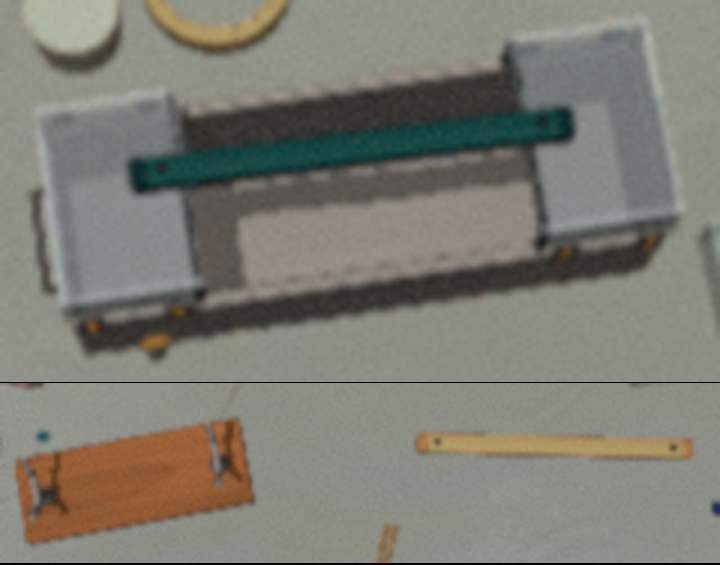

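The crop shows the teal bar across the gap, the stand with forks at both ends, and the plain bar, which has holes near its ends. Sizes and heights match what was given. First I'll turn the tool to the teal bar's yaw, then travel above it.

Call:
servo_tool(moves=[{"hand": 0, "wz": 0.125}, {"hand": 0, "wz": 0.125}, {"hand": 0, "wz": 0.125}, {"hand": 0, "wz": 0.125}, {"hand": 0, "wz": 0.125}, {"hand": 0, "wz": 0.125}, {"hand": 0, "wz": 0.125}, {"hand": 0, "wz": 0.125}])

```text
validation failed for argument at $.mo...
```

Call:
servo_tool(moves=[{"hand": 0, "wz": 0.125}, {"hand": 0, "wz": 0.102}, {"hand": 0, "dx": -0.028, "dy": 0.0245}, {"hand": 0, "dx": -0.028, "dy": 0.0245}, {"hand": 0, "dx": -0.028, "dy": 0.0245}, {"hand": 0, "dx": -0.028, "dy": 0.0245}, {"hand": 0, "dx": -0.028, "dy": 0.0245}, {"hand": 0, "dx": -0.028, "dy": 0.0245}])

```text
validation failed for argument at $.mo...
```

Call:
servo_tool(moves=[{"hand": 0, "dx": -0.028, "dy": 0.0245}, {"hand": 0, "dx": -0.028, "dy": 0.0245}, {"hand": 0, "dx": -0.028, "dy": 0.0245}, {"hand": 0, "dx": -0.028, "dy": 0.0245}, {"hand": 0, "dx": -0.028, "dy": 0.0245}, {"hand": 0, "dx": -0.028, "dy": 0.0245}, {"hand": 0, "dx": -0.028, "dy": 0.0245}, {"hand": 0, "dx": -0.028, "dy": 0.0245}])

```text
validation failed for argument at $.mo...
```

Call:
servo_tool(moves=[{"hand": 0, "dx": -0.028, "dy": 0.0245}, {"hand": 0, "dx": -0.028, "dy": 0.0245}, {"hand": 0, "dx": -0.028, "dy": 0.0245}, {"hand": 0, "dx": -0.003, "dy": 0.0}, {"hand": 0}])

```text
validation failed for argument at $.mo...
```

```bash
cat >> h.py <<'E'
from scipy.spatial.transform import Rotation as Ro
def pose():
    s=ctrl.get_obs();q=s['orientation'];return np.array(s['tool_pos']),Ro.from_quat([q[1],q[2],q[3],q[0]]),s
def want(yaw,tilt=0):
    # yaw: angle (deg) of tool y from world x, tool z down; tilt: about tool y (deg)
    a=np.radians(yaw);y=[np.cos(a),np.sin(a),0];x=[-np.sin(a),np.cos(a),0]
    return Ro.from_matrix(np.c_[x,y,[0,0,-1]])*Ro.from_euler('y',tilt,degrees=True)
def plan(p,yaw,tilt=0):
    t,R,s=pose();W=want(yaw,tilt)
    print('t',round(float(s['time_s']),2),'pos',np.round(t,1),'F',np.round(s['contact_force'],1),'gap',round(float(s['finger_gap']),3),'ff',round(float(s['finger_force']),1))
    print('rot',np.round((R.inv()*W).as_rotvec(),4),'shift after rot',np.round(W.inv().apply(np.array(p)-t),1),'before',np.round(R.inv().apply(np.array(p)-t),1),'q',np.round(s['joints'],2))
E
python3 - <<'E'
from h import *
plan([648,163,143],5.2)
c=grab('wrist','w1')
print(proj(c,[[648,163,170],[646.7,160.3,5]]))
E
```

```text
t 0.2 pos [161.8 629.3 230.9] F [ 0.7 -0.5 -0.3] gap 1.002 ff 0.0
rot [-7.0000e-04  4.0000e-04  1.2282e+00] shift after rot [-508.4  441.9   87.9] before [-587.  -330.4   88.1] q [ 1.27  0.48  1.6   0.    1.07 -0.05]
[[ 86.71050037 610.22870267]
 [153.36363628 467.04276864]]
```

View pics/w1.png

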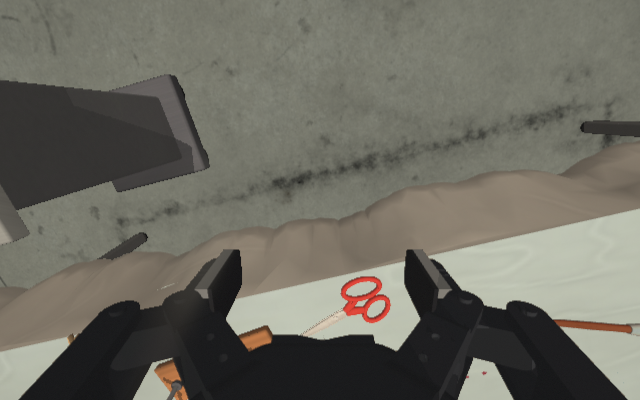

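The calls were refused and nothing moved. The wrist view shows the fingers open over the table edge with the scissors at (360, 300). I'll resend with every field filled in.

Call:
servo_tool(moves=[{"hand": 0, "dx": 0, "dy": 0, "dz": 0, "wx": 0, "wy": 0, "wz": 0.125}])

```text
time_s: 0.33
tool_pos: [161.9, 629.4, 231.1]
orientation: [-0.0, 0.186, 0.983, -0.0]
contact_force: [0.4, -0.1, 0.0]
finger_gap: 1.007
finger_force: 0.0
```

Call:
servo_tool(moves=[{"hand": 0, "dx": 0, "dy": 0, "dz": 0, "wx": 0, "wy": 0, "wz": 0.125}, {"hand": 0, "dx": 0, "dy": 0, "dz": 0, "wx": 0, "wy": 0, "wz": 0.125}, {"hand": 0, "dx": 0, "dy": 0, "dz": 0, "wx": 0, "wy": 0, "wz": 0.125}, {"hand": 0, "dx": 0, "dy": 0, "dz": 0, "wx": 0, "wy": 0, "wz": 0.125}, {"hand": 0, "dx": 0, "dy": 0, "dz": 0, "wx": 0, "wy": 0, "wz": 0.125}, {"hand": 0, "dx": 0, "dy": 0, "dz": 0, "wx": 0, "wy": 0, "wz": 0.125}, {"hand": 0, "dx": 0, "dy": 0, "dz": 0, "wx": 0, "wy": 0, "wz": 0.125}, {"hand": 0, "dx": 0, "dy": 0, "dz": 0, "wx": 0, "wy": 0, "wz": 0.125}])

```text
time_s: 1.0
tool_pos: [161.9, 629.5, 231.2]
orientation: [0.0, 0.638, 0.77, -0.0]
contact_force: [0.2, -0.1, -0.1]
finger_gap: 1.001
finger_force: 0.0
```

Call:
servo_tool(moves=[{"hand": 0, "dx": 0, "dy": 0, "dz": 0, "wx": 0, "wy": 0, "wz": 0.103}, {"hand": 0, "dx": -0.028, "dy": 0.0245, "dz": 0, "wx": 0, "wy": 0, "wz": 0}, {"hand": 0, "dx": -0.028, "dy": 0.0245, "dz": 0, "wx": 0, "wy": 0, "wz": 0}, {"hand": 0, "dx": -0.028, "dy": 0.0245, "dz": 0, "wx": 0, "wy": 0, "wz": 0}, {"hand": 0, "dx": -0.028, "dy": 0.0245, "dz": 0, "wx": 0, "wy": 0, "wz": 0}, {"hand": 0, "dx": -0.028, "dy": 0.0245, "dz": 0, "wx": 0, "wy": 0, "wz": 0}, {"hand": 0, "dx": -0.028, "dy": 0.0245, "dz": 0, "wx": 0, "wy": 0, "wz": 0}, {"hand": 0, "dx": -0.028, "dy": 0.0245, "dz": 0, "wx": 0, "wy": 0, "wz": 0}])

```text
time_s: 1.67
tool_pos: [351.5, 448.5, 231.4]
orientation: [-0.0, 0.674, 0.739, 0.0]
contact_force: [0.7, 0.9, -0.5]
finger_gap: 1.001
finger_force: 0.0
```

Call:
servo_tool(moves=[{"hand": 0, "dx": -0.028, "dy": 0.0245, "dz": 0, "wx": 0, "wy": 0, "wz": 0}, {"hand": 0, "dx": -0.028, "dy": 0.0245, "dz": 0, "wx": 0, "wy": 0, "wz": 0}, {"hand": 0, "dx": -0.028, "dy": 0.0245, "dz": 0, "wx": 0, "wy": 0, "wz": 0}, {"hand": 0, "dx": -0.028, "dy": 0.0245, "dz": 0, "wx": 0, "wy": 0, "wz": 0}, {"hand": 0, "dx": -0.028, "dy": 0.0245, "dz": 0, "wx": 0, "wy": 0, "wz": 0}, {"hand": 0, "dx": -0.028, "dy": 0.0245, "dz": 0, "wx": 0, "wy": 0, "wz": 0}, {"hand": 0, "dx": -0.028, "dy": 0.0245, "dz": 0, "wx": 0, "wy": 0, "wz": 0}, {"hand": 0, "dx": -0.028, "dy": 0.0245, "dz": 0, "wx": 0, "wy": 0, "wz": 0}])

```text
time_s: 2.33
tool_pos: [567.2, 243.1, 231.3]
orientation: [-0.0, 0.674, 0.739, 0.0]
contact_force: [0.9, 0.2, -0.5]
finger_gap: 0.998
finger_force: 0.0
```

Call:
servo_tool(moves=[{"hand": 0, "dx": -0.028, "dy": 0.0245, "dz": 0, "wx": 0, "wy": 0, "wz": 0}, {"hand": 0, "dx": -0.028, "dy": 0.0245, "dz": 0, "wx": 0, "wy": 0, "wz": 0}, {"hand": 0, "dx": -0.028, "dy": 0.0245, "dz": 0, "wx": 0, "wy": 0, "wz": 0}, {"hand": 0, "dx": -0.004, "dy": 0, "dz": 0, "wx": 0, "wy": 0, "wz": 0}, {"hand": 0, "dx": 0, "dy": 0, "dz": 0, "wx": 0, "wy": 0, "wz": 0}])

```text
time_s: 2.75
tool_pos: [648.3, 161.6, 230.8]
orientation: [-0.0, 0.675, 0.738, -0.0]
contact_force: [-0.5, 0.5, -0.2]
finger_gap: 0.998
finger_force: 0.0
```

Run:
```python
from h import *
plan([648,163,143],5.2)
c=grab('wrist','w2')
print(proj(c,[[648,163,170],[646.7,160.3,5],[648,163,161]]))
np.set_printoptions(suppress=True,precision=1);print(np.linalg.inv(c['world_to_cam'])[:3])
```

```text
t 2.75 pos [648.3 161.6 230.8] F [-0.5  0.5 -0.2] gap 0.998 ff 0.0
rot [-0.0003  0.0003 -0.0026] shift after rot [ 1.5 -0.2 87.8] before [ 1.5 -0.2 87.8] q [ 0.2   0.51  1.55 -0.    1.08  0.11]
[[323.69098557 212.69513739]
 [322.17361332 172.80812334]
 [323.65704931 208.9010542 ]]
[[  1.    0.1   0.  640.9]
 [  0.1  -1.   -0.3 235.8]
 [ -0.    0.3  -1.  373. ]]
```

View pics/w2.png

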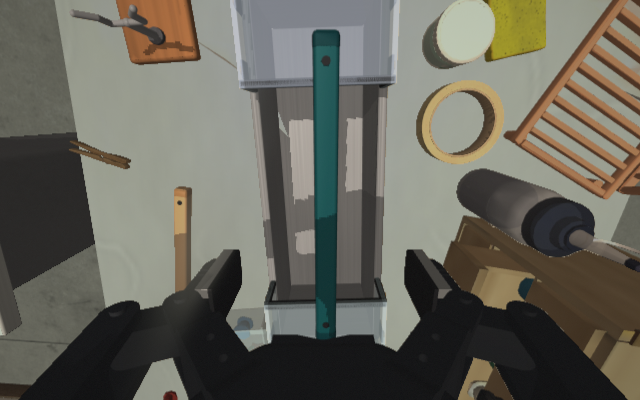

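The wrist view has the teal bar centred at column 326 between the fingers. Its ends are at rows 33 and 335, and the black lips are at rows 85 and 300. Descend and grip.

Call:
servo_tool(moves=[{"hand": 0, "dx": 0, "dy": 0.001, "dz": 0.03, "wx": 0, "wy": 0, "wz": 0}, {"hand": 0, "dx": 0, "dy": 0, "dz": 0.03, "wx": 0, "wy": 0, "wz": 0}, {"hand": 0, "dx": 0.001, "dy": 0, "dz": 0.02, "wx": 0, "wy": 0, "wz": 0}, {"hand": 0, "dx": 0, "dy": 0, "dz": 0.008, "wx": 0, "wy": 0, "wz": 0}, {"hand": 0.5, "dx": 0, "dy": 0, "dz": 0, "wx": 0, "wy": 0, "wz": 0}, {"hand": 1, "dx": 0, "dy": 0, "dz": 0, "wx": 0, "wy": 0, "wz": 0}, {"hand": 1, "dx": 0, "dy": 0, "dz": 0, "wx": 0, "wy": 0, "wz": 0}, {"hand": 1, "dx": 0, "dy": 0, "dz": 0, "wx": 0, "wy": 0, "wz": 0}])

```text
time_s: 3.47
tool_pos: [649.0, 165.2, 145.0]
orientation: [0.001, 0.674, 0.739, 0.001]
contact_force: [0.4, 0.4, -0.1]
finger_gap: 0.457
finger_force: 0.0
```

Call:
servo_tool(moves=[{"hand": 1, "dx": 0, "dy": 0, "dz": 0, "wx": 0, "wy": 0, "wz": 0}, {"hand": 1, "dx": 0, "dy": 0, "dz": 0, "wx": 0, "wy": 0, "wz": 0}, {"hand": 1, "dx": 0, "dy": 0, "dz": 0, "wx": 0, "wy": 0, "wz": 0}, {"hand": 1, "dx": 0, "dy": 0, "dz": 0, "wx": 0, "wy": 0, "wz": 0}])

```text
time_s: 3.8
tool_pos: [648.7, 164.9, 144.6]
orientation: [0.0, 0.674, 0.738, 0.001]
contact_force: [-1.9, 0.9, 8.7]
finger_gap: 0.199
finger_force: 59.1
```

Run:
```python
from h import *
plan([432.7,380.4,170],8.9)
c=grab('wrist')
from meas import blob
m=blob(c,(80,80,20),(100,255,255),(250,0,400,400));v,u=np.nonzero(m);z=170
P=onz(c,np.c_[u,v],z);print('bar u range end a',P[v<v.min()+4].mean(0),cv2.minAreaRect(P[:,:2].astype(np.float32)))
g=cv2.imread('pics/w2.png',0);print('rows at col 290:',[(i,int(g[i,290])) for i in range(70,100,2)],[(i,int(g[i,290])) for i in range(285,315,2)])
print('row 250',[(i,int(g[250,i])) for i in range(255,295,3)],[(i,int(g[250,i])) for i in range(360,396,3)])
```

```text
t 3.8 pos [648.7 164.9 144.6] F [-1.9  0.9  8.7] gap 0.199 ff 59.1
rot [ 0.0017 -0.0002 -0.0645] shift after rot [ 246.3 -180.1  -25.4] before [ 234.2 -195.5  -25.7] q [0.2  0.59 1.63 0.   0.92 0.11]
bar u range end a [637.64099081 277.58860777 170.        ] ((644.2767944335938, 202.9619140625), (17.3566951751709, 150.78860473632812), 5.13869571685791)
rows at col 290: [(70, 155), (72, 154), (74, 155), (76, 154), (78, 133), (80, 104), (82, 102), (84, 118), (86, 95), (88, 97), (90, 103), (92, 103), (94, 103), (96, 103), (98, 103)] [(285, 51), (287, 51), (289, 53), (291, 57), (293, 60), (295, 60), (297, 60), (299, 52), (301, 26), (303, 53), (305, 114), (307, 107), (309, 125), (311, 133), (313, 133)]
row 250 [(255, 155), (258, 155), (261, 155), (264, 155), (267, 91), (270, 94), (273, 61), (276, 54), (279, 53), (282, 53), (285, 54), (288, 79), (291, 103), (294, 102)] [(360, 98), (363, 53), (366, 56), (369, 55), (372, 55), (375, 86), (378, 94), (381, 87), (384, 158), (387, 158), (390, 159), (393, 160)]
```

Gripped: the gap corresponds to 17 mm. Lift, turn, and carry to above the stand.

Call:
servo_tool(moves=[{"hand": 1, "dx": 0, "dy": 0, "dz": -0.01, "wx": 0, "wy": 0, "wz": 0}, {"hand": 1, "dx": 0, "dy": 0, "dz": -0.02, "wx": 0, "wy": 0, "wz": 0}, {"hand": 1, "dx": 0, "dy": 0, "dz": -0.03, "wx": 0, "wy": 0, "wz": 0}, {"hand": 1, "dx": 0, "dy": 0, "dz": 0, "wx": 0, "wy": 0, "wz": -0.0645}, {"hand": 1, "dx": 0.0154, "dy": -0.0112, "dz": 0, "wx": 0, "wy": 0, "wz": 0}, {"hand": 1, "dx": 0.0308, "dy": -0.0225, "dz": 0, "wx": 0, "wy": 0, "wz": 0}, {"hand": 1, "dx": 0.0308, "dy": -0.0225, "dz": 0, "wx": 0, "wy": 0, "wz": 0}, {"hand": 1, "dx": 0.0308, "dy": -0.0225, "dz": 0, "wx": 0, "wy": 0, "wz": 0}])

```text
time_s: 4.52
tool_pos: [552.1, 259.7, 203.6]
orientation: [-0.0, 0.651, 0.759, -0.0]
contact_force: [-0.0, 0.4, -0.0]
finger_gap: 0.196
finger_force: 58.7
```

Call:
servo_tool(moves=[{"hand": 1, "dx": 0.0308, "dy": -0.0225, "dz": 0, "wx": 0, "wy": 0, "wz": 0}, {"hand": 1, "dx": 0.0308, "dy": -0.0225, "dz": 0, "wx": 0, "wy": 0, "wz": 0}, {"hand": 1, "dx": 0.0308, "dy": -0.0225, "dz": 0, "wx": 0, "wy": 0, "wz": 0}, {"hand": 1, "dx": 0.0308, "dy": -0.0225, "dz": 0, "wx": 0, "wy": 0, "wz": 0}, {"hand": 1, "dx": 0.0154, "dy": -0.0112, "dz": 0, "wx": 0, "wy": 0, "wz": 0}, {"hand": 1, "dx": 0, "dy": 0, "dz": 0, "wx": 0, "wy": 0, "wz": 0}, {"hand": 1, "dx": 0, "dy": 0, "dz": 0, "wx": 0, "wy": 0, "wz": 0}])

```text
time_s: 5.1
tool_pos: [431.1, 381.1, 203.7]
orientation: [0.0, 0.649, 0.761, 0.0]
contact_force: [-0.1, 1.0, -0.3]
finger_gap: 0.199
finger_force: 58.7
```

Run:
```python
from h import *
plan([432.7,380.4,63],8.9)
c=grab('wrist','w3')
a=np.radians(98.9);d=np.array([np.cos(a),np.sin(a)]);n=np.array([np.sin(a),-np.cos(a)])
P=[[*(np.array([432.7,380.4])+s*80*d+k*n),z] for s in(1,-1) for k,z in((-23,101),(23,101),(0,70))]
print(np.round(proj(c,P)))
```

```text
t 5.1 pos [431.1 381.1 203.7] F [-0.1  1.  -0.3] gap 0.199 ff 58.7
rot [0.0001 0.     0.0022] shift after rot [ -1.    1.4 140.7] before [ -1.    1.4 140.7] q [ 0.67  0.41  1.8  -0.    0.93  0.51]
[[298. 108.]
 [353. 108.]
 [325. 109.]
 [302. 276.]
 [348. 276.]
 [325. 260.]]
```

View pics/w3.png

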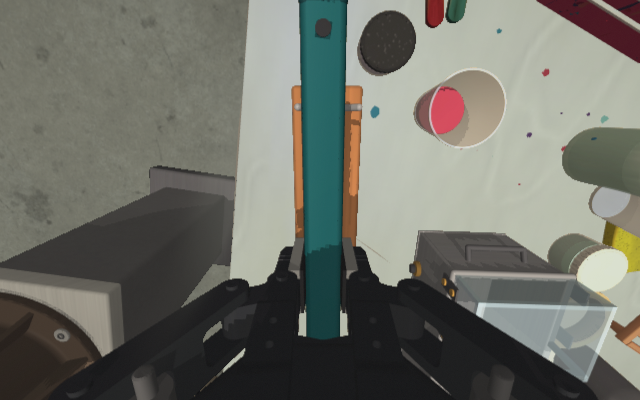

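The forks' flared tips are at (297, 107) and (361, 107), with the bar at column 324, so I shift about 3 mm in tool +y. The pot (388, 42) and cup (462, 107) are clear. Lower.

Call:
servo_tool(moves=[{"hand": 1, "dx": -0.001, "dy": 0.003, "dz": 0.02, "wx": 0, "wy": 0, "wz": 0.002}, {"hand": 1, "dx": 0, "dy": 0, "dz": 0.03, "wx": 0, "wy": 0, "wz": 0}, {"hand": 1, "dx": 0, "dy": 0, "dz": 0.03, "wx": 0, "wy": 0, "wz": 0}, {"hand": 1, "dx": 0, "dy": 0, "dz": 0.02, "wx": 0, "wy": 0, "wz": 0}, {"hand": 1, "dx": 0, "dy": 0, "dz": 0.015, "wx": 0, "wy": 0, "wz": 0}, {"hand": 1, "dx": 0, "dy": 0, "dz": 0.012, "wx": 0, "wy": 0, "wz": 0}, {"hand": 1, "dx": 0, "dy": 0, "dz": 0.008, "wx": 0, "wy": 0, "wz": 0}, {"hand": 1, "dx": 0, "dy": 0, "dz": 0, "wx": 0, "wy": 0, "wz": 0}])

```text
time_s: 5.82
tool_pos: [435.4, 378.9, 67.1]
orientation: [-0.0, 0.651, 0.759, -0.001]
contact_force: [-0.8, -0.6, -0.1]
finger_gap: 0.198
finger_force: 58.7
```

Run:
```python
from h import *
plan([433.5,380.4,63],8.9)
c=grab('wrist');s=grab('scene')
uv=proj(s,[432,380,80])[0].astype(int);print(uv)
im=cv2.cvtColor(s['image'],cv2.COLOR_RGB2BGR)[uv[1]-60:uv[1]+60,uv[0]-60:uv[0]+60]
w=cv2.cvtColor(c['image'],cv2.COLOR_RGB2BGR)[:300,200:440]
cv2.imwrite('pics/s4.png',np.hstack([cv2.resize(im,(400,400),interpolation=2),cv2.resize(w,(320,400))]))
```

```text
t 5.82 pos [435.4 378.9  67.1] F [-0.8 -0.6 -0.1] gap 0.198 ff 58.7
rot [-0.0015  0.0009 -0.0028] shift after rot [ 1.8 -1.6  4.1] before [ 1.8 -1.6  4.1] q [ 0.66  0.59  1.9  -0.    0.65  0.51]
[256 183]
```

View pics/s4.png

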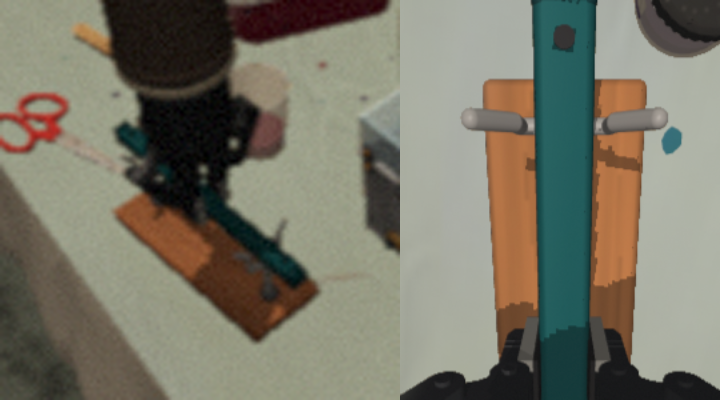

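The bar sits between the prongs in both views: prong tips at (470, 119) and (660, 119), bar at 566. Lower the last 4 mm, release, retreat upward.

Call:
servo_tool(moves=[{"hand": 1, "dx": 0, "dy": 0, "dz": 0.002, "wx": 0, "wy": 0, "wz": 0}, {"hand": 1, "dx": 0, "dy": 0, "dz": 0.002, "wx": 0, "wy": 0, "wz": 0}, {"hand": 1, "dx": 0, "dy": 0, "dz": 0, "wx": 0, "wy": 0, "wz": 0}, {"hand": 1, "dx": 0, "dy": 0, "dz": 0, "wx": 0, "wy": 0, "wz": 0}])

```text
time_s: 6.25
tool_pos: [435.5, 380.0, 64.6]
orientation: [0.0, 0.651, 0.759, 0.0]
contact_force: [0.1, 0.3, -0.2]
finger_gap: 0.196
finger_force: 58.7
```

Call:
servo_tool(moves=[{"hand": 0.7, "dx": 0, "dy": 0, "dz": 0, "wx": 0, "wy": 0, "wz": 0}, {"hand": 0.5, "dx": 0, "dy": 0, "dz": 0, "wx": 0, "wy": 0, "wz": 0}, {"hand": 0.3, "dx": 0, "dy": 0, "dz": 0, "wx": 0, "wy": 0, "wz": 0}, {"hand": 0, "dx": 0, "dy": 0, "dz": 0, "wx": 0, "wy": 0, "wz": 0}, {"hand": 0, "dx": 0, "dy": 0, "dz": 0, "wx": 0, "wy": 0, "wz": 0}, {"hand": 0, "dx": 0, "dy": 0, "dz": 0, "wx": 0, "wy": 0, "wz": 0}, {"hand": 0, "dx": 0, "dy": 0, "dz": 0, "wx": 0, "wy": 0, "wz": 0}])

```text
time_s: 6.83
tool_pos: [435.4, 379.8, 64.3]
orientation: [-0.0, 0.651, 0.759, -0.0]
contact_force: [-0.9, 0.3, 0.6]
finger_gap: 1.001
finger_force: 0.0
```

Call:
servo_tool(moves=[{"hand": 0, "dx": 0, "dy": 0, "dz": -0.01, "wx": 0, "wy": 0, "wz": 0}, {"hand": 0, "dx": 0, "dy": 0, "dz": -0.02, "wx": 0, "wy": 0, "wz": 0}, {"hand": 0, "dx": 0, "dy": 0, "dz": -0.03, "wx": 0, "wy": 0, "wz": 0}, {"hand": 0, "dx": 0, "dy": 0, "dz": -0.03, "wx": 0, "wy": 0, "wz": 0}, {"hand": 0, "dx": 0, "dy": 0, "dz": -0.02, "wx": 0, "wy": 0, "wz": 0}, {"hand": 0, "dx": 0, "dy": 0, "dz": 0, "wx": 0, "wy": 0, "wz": 0}])

```text
time_s: 7.33
tool_pos: [437.2, 381.3, 179.3]
orientation: [0.001, 0.651, 0.759, 0.003]
contact_force: [0.9, 1.4, 1.0]
finger_gap: 1.001
finger_force: 0.0
```

Run:
```python
from h import *
from meas import blob,rect
a=np.radians(86.8);p=np.array([452.8,1.9])-40*np.array([np.cos(a),np.sin(a)])
plan([*p,120],-3.2)
for n in('wrist','scene','top'):
    c=grab(n);m=blob(c,(80,80,20),(100,255,255),(250,0,400,400) if n=='wrist' else (200,100,320,290))
    print(n,m.sum(),rect(c,m,88),np.percentile(cloud(c)[m][:,2],[5,50,95]))
```

```text
t 7.33 pos [437.2 381.3 179.3] F [0.9 1.4 1. ] gap 1.001 ff 0.0
rot [ 0.0054 -0.0038  0.2094] shift after rot [-417.9   36.7   59.3] before [-416.6  -51.3   57.7] q [ 0.66  0.44  1.82 -0.    0.88  0.51]
wrist 5235 (array([434.6, 379. ]), array([246.9,  17.2]), 98.72) [87.16137061 88.45209959 89.6355361 ]
scene 340 (array([431.7, 374.1]), array([249.1,  18.9]), 98.42) [81.1609803  87.70599652 91.07677691]
top 107 (array([437.5, 353.3]), array([59. , 13.5]), 100.78) [84.68324822 89.08966163 94.88277818]
```

The teal bar lies level in the forks, with its top at 88 mm. Now to the plain bar, 40 mm off its centre toward −y.

Call:
servo_tool(moves=[{"hand": 0, "dx": 0, "dy": 0, "dz": 0, "wx": 0, "wy": 0, "wz": 0.105}, {"hand": 0, "dx": 0, "dy": 0, "dz": 0, "wx": 0, "wy": 0, "wz": 0.104}, {"hand": 0, "dx": -0.038, "dy": 0.0033, "dz": 0, "wx": 0, "wy": 0, "wz": 0}, {"hand": 0, "dx": -0.038, "dy": 0.0033, "dz": 0, "wx": 0, "wy": 0, "wz": 0}, {"hand": 0, "dx": -0.038, "dy": 0.0033, "dz": 0, "wx": 0, "wy": 0, "wz": 0}, {"hand": 0, "dx": -0.038, "dy": 0.0033, "dz": 0, "wx": 0, "wy": 0, "wz": 0}, {"hand": 0, "dx": -0.038, "dy": 0.0033, "dz": 0, "wx": 0, "wy": 0, "wz": 0}, {"hand": 0, "dx": -0.038, "dy": 0.0033, "dz": 0, "wx": 0, "wy": 0, "wz": 0}])

```text
time_s: 8.15
tool_pos: [441.3, 149.2, 173.3]
orientation: [-0.0, 0.726, 0.687, -0.001]
contact_force: [0.7, -0.4, 0.3]
finger_gap: 1.001
finger_force: 0.0
```

Call:
servo_tool(moves=[{"hand": 0, "dx": -0.038, "dy": 0.0033, "dz": 0, "wx": 0, "wy": 0, "wz": 0}, {"hand": 0, "dx": -0.038, "dy": 0.0033, "dz": 0, "wx": 0, "wy": 0, "wz": 0}, {"hand": 0, "dx": -0.038, "dy": 0.0033, "dz": 0, "wx": 0, "wy": 0, "wz": 0}, {"hand": 0, "dx": -0.038, "dy": 0.0033, "dz": 0, "wx": 0, "wy": 0, "wz": 0}, {"hand": 0, "dx": -0.038, "dy": 0.0033, "dz": 0, "wx": 0, "wy": 0, "wz": 0}, {"hand": 0, "dx": 0, "dy": 0, "dz": 0, "wx": 0, "wy": 0, "wz": 0}, {"hand": 0, "dx": 0, "dy": 0, "dz": 0, "wx": 0, "wy": 0, "wz": 0}])

```text
time_s: 8.73
tool_pos: [447.7, -41.4, 173.4]
orientation: [-0.001, 0.728, 0.686, -0.001]
contact_force: [-0.6, 0.1, -0.1]
finger_gap: 1.003
finger_force: 0.0
```

Run:
```python
from h import *
from meas import blob,rect
a=np.radians(86.8);p=np.array([452.8,1.9])-40*np.array([np.cos(a),np.sin(a)])
plan([*p,2],-3.2)
c=grab('wrist','w5');m=blob(c,(8,60,60),(28,255,255),(250,0,400,400));print(m.sum(),rect(c,m,18))
v,u=np.nonzero(m);print(v.min(),v.max(),u.min(),u.max())
```

```text
t 8.73 pos [447.7 -41.4 173.4] F [-0.6  0.1 -0.1] gap 1.003 ff 0.0
rot [-0.0019 -0.0001 -0.0038] shift after rot [  3.5   2.7 171.4] before [  3.5   3.  171.4] q [-0.16  0.28  2.1  -0.    0.76 -0.1 ]
4100 (array([453.5,   0.6]), array([246.3,  18. ]), 86.61)
11 251 318 337
```

Wrist view measurement: bar centre (453.5, 0.6), length 246, consistent. Descend and grip.

Call:
servo_tool(moves=[{"hand": 0, "dx": 0.002, "dy": 0.003, "dz": 0.035, "wx": 0, "wy": 0, "wz": 0}, {"hand": 0, "dx": 0, "dy": 0, "dz": 0.035, "wx": 0, "wy": 0, "wz": 0}, {"hand": 0, "dx": 0, "dy": 0, "dz": 0.035, "wx": 0, "wy": 0, "wz": 0}, {"hand": 0, "dx": 0, "dy": 0, "dz": 0.03, "wx": 0, "wy": 0, "wz": 0}, {"hand": 0, "dx": 0, "dy": 0, "dz": 0.02, "wx": 0, "wy": 0, "wz": 0}, {"hand": 0, "dx": 0, "dy": 0, "dz": 0.012, "wx": 0, "wy": 0, "wz": 0}, {"hand": 0, "dx": 0, "dy": 0, "dz": 0, "wx": 0, "wy": 0, "wz": 0}, {"hand": 0, "dx": 0, "dy": 0, "dz": 0, "wx": 0, "wy": 0, "wz": 0}])

```text
time_s: 9.45
tool_pos: [450.7, -36.5, 6.7]
orientation: [-0.001, 0.726, 0.688, -0.001]
contact_force: [-0.1, 0.0, 0.3]
finger_gap: 1.0
finger_force: 0.0
```

Call:
servo_tool(moves=[{"hand": 0, "dx": -0.002, "dy": 0, "dz": 0.004, "wx": 0, "wy": 0, "wz": 0}, {"hand": 0.5, "dx": 0, "dy": 0, "dz": 0, "wx": 0, "wy": 0, "wz": 0}, {"hand": 1, "dx": 0, "dy": 0, "dz": 0, "wx": 0, "wy": 0, "wz": 0}, {"hand": 1, "dx": 0, "dy": 0, "dz": 0, "wx": 0, "wy": 0, "wz": 0}, {"hand": 1, "dx": 0, "dy": 0, "dz": 0, "wx": 0, "wy": 0, "wz": 0}, {"hand": 1, "dx": 0, "dy": 0, "dz": 0, "wx": 0, "wy": 0, "wz": 0}, {"hand": 1, "dx": 0, "dy": 0, "dz": 0, "wx": 0, "wy": 0, "wz": 0}, {"hand": 1, "dx": 0, "dy": 0, "dz": 0, "wx": 0, "wy": 0, "wz": 0}])

```text
time_s: 10.12
tool_pos: [451.6, -39.8, 3.8]
orientation: [0.0, 0.727, 0.687, 0.0]
contact_force: [-2.0, -0.1, 14.3]
finger_gap: 0.195
finger_force: 58.8
```

Call:
servo_tool(moves=[{"hand": 1, "dx": 0, "dy": 0, "dz": 0, "wx": 0, "wy": 0, "wz": 0}, {"hand": 1, "dx": 0, "dy": 0, "dz": -0.01, "wx": 0, "wy": 0, "wz": 0}, {"hand": 1, "dx": 0, "dy": 0, "dz": -0.03, "wx": 0, "wy": 0, "wz": 0}, {"hand": 1, "dx": 0, "dy": 0, "dz": -0.04, "wx": 0, "wy": 0, "wz": 0}, {"hand": 1, "dx": 0, "dy": 0, "dz": -0.04, "wx": 0, "wy": 0, "wz": 0}, {"hand": 1, "dx": 0, "dy": 0, "dz": -0.04, "wx": 0, "wy": 0, "wz": 0}, {"hand": 1, "dx": 0, "dy": 0, "dz": -0.03, "wx": 0, "wy": 0, "wz": 0}, {"hand": 1, "dx": 0, "dy": 0, "dz": 0, "wx": 0, "wy": 0, "wz": 0}])

```text
time_s: 10.78
tool_pos: [454.1, -40.2, 199.4]
orientation: [0.003, 0.726, 0.687, 0.003]
contact_force: [2.6, -0.3, -0.4]
finger_gap: 0.191
finger_force: 59.4
```

Run:
```python
from h import *
from meas import blob,rect
plan([540,50,250],6.87)
t,R,s=pose()
c=grab('wrist','w6');m=blob(c,(8,60,60),(28,255,255),(230,0,410,400));W=cloud(c)[m]
W=W[np.abs(W[:,2]-t[2])<60]
L=R.inv().apply(W-t)   # in tool frame
x=L[:,0];print('tool-frame bar: n',len(L),'x',np.percentile(x,[1,99]),'y',np.percentile(L[:,1],[2,50,98]),'z slope',np.polyfit(x,L[:,2],1),'y slope',np.polyfit(x,L[:,1],1))
v,u=np.nonzero(m);print(v.min(),v.max())
```

```text
t 10.78 pos [454.1 -40.2 199.4] F [ 2.6 -0.3 -0.4] gap 0.191 ff 59.4
rot [ 0.0085  0.0016 -0.1754] shift after rot [ 79.2  96.1 -50.6] before [ 94.7  81.2 -50. ] q [-0.15  0.25  2.07 -0.    0.82 -0.1 ]
tool-frame bar: n 12615 x [-44.33611072 116.75957521] y [-9.37225625 -0.74691672  7.67093083] z slope [ 2.64927696e-03 -1.37222367e+01] y slope [ 0.00136104 -0.92440339]
0 339
```

The bar is held straight with its centre 40 mm along tool +x. I'll pin down the trough position from the earlier close view w2, using the hand-eye transform.

Run:
```python
from h import *
t,R,s=pose();c=grab('wrist')
T=np.eye(4);T[:3,:3]=R.as_matrix();T[:3,3]=t
H=np.array(c['world_to_cam'])@T
T2=np.eye(4);T2[:3,:3]=(want(5.2)*Ro.from_rotvec([0,0,.0026])).as_matrix();T2[:3,3]=[648.3,161.6,230.8]
c2=dict(intrinsics=c['intrinsics'],world_to_cam=H@np.linalg.inv(T2))
a=np.radians(96.87);Y=np.array([np.cos(a),np.sin(a)]);X=np.array([Y[1],-Y[0]]);O=np.array([646.7,160.3])
def tf(uv,z):
    P=onz(c2,uv,z)[0,:2]-O;return np.round([P@X,P@Y],1)
for n,uv,z in(('A78',(290,78),152),('A85',(290,85),152),('A88',(290,88),144),('B299',(290,299),144),('B304',(290,304),152),('rimL',(266,250),110),('rimR',(383.5,250),110),('rimLin',(273,250),110),('rimRin',(374,250),110),('teal end',(326,32),170)):print(n,tf(uv,z))
g=cv2.imread('pics/w2.png');
cv2.imwrite('pics/z7.png',np.vstack([cv2.resize(g[60:110,220:410],(760,200),interpolation=2),cv2.resize(g[270:340,220:410],(760,280),interpolation=2)]))
```

```text
A78 [-19.9 101.3]
A85 [-20.2  96.6]
A88 [-21.2  95.2]
B299 [-33.7 -94.4]
B304 [-32.8 -94. ]
rimL [-60.3 -58.6]
rimR [ 62.6 -62.5]
rimLin [-53.  -58.9]
rimRin [ 52.6 -62.2]
teal end [  7.  125.8]
```

View pics/z7.png

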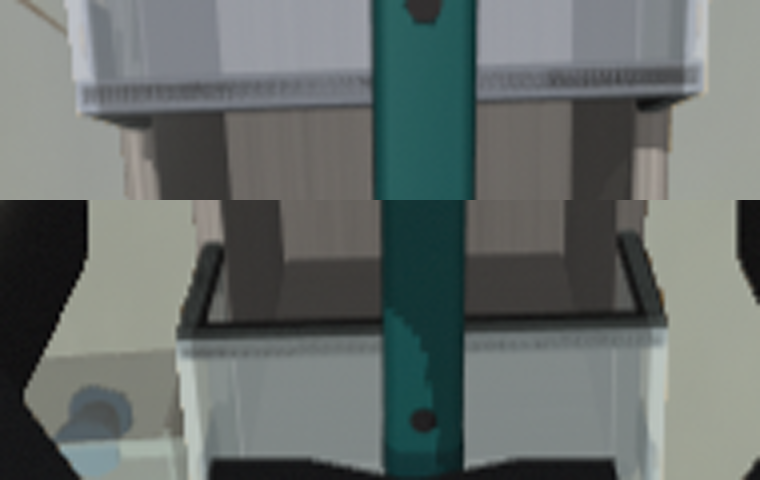

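The lip edges put the trough centre about 1 mm further along, at (646.6, 161.3). Sides check within 1 mm. Now compute the insertion waypoints.

```bash
cat >> h.py <<'E'
YAW=6.87;aY=np.radians(90+YAW);TY=np.array([np.cos(aY),np.sin(aY),0]);TX=np.array([TY[1],-TY[0],0]);TO=np.array([646.6,161.3,0])
BC=np.array([40.4,-.9,-4.8])
def tcp(yc,zc,th): return TO+yc*TY+[0,0,zc]-want(YAW,-th).apply(BC)
def state():
    t,R,s=pose();C=t+R.apply(BC)-TO;M=R.as_matrix()
    print('barC X,Y,Z',np.round([C@TX,C@TY,C[2]],1),'tilt',round(float(np.degrees(np.arcsin(-M[2,0]))),2),'yawerr',round(float(np.degrees(np.arctan2(M[:,0]@-TX,M[:,0]@TY))),2),'roll',round(float(np.degrees(M[2,1])),2))
E
python3 - <<'E'
from h import *
state()
for n,w in dict(hover=(-45,232,18),W1=(-45,162,18),W2=(37.5,135,18),W3=(37.5,75,18),W4=(8,75,18),W5=(8,75,0)).items(): print(n,np.round(tcp(*w),1))
plan(tcp(-45,232,18),YAW,-18)
plan(tcp(-45,232,18),YAW,0)
E
```

```text
barC X,Y,Z [-211.1 -136.5  199.7] tilt 0.02 yawerr -10.05 roll 0.19
hover [657.6  77.1 239.9]
W1 [657.6  77.1 169.9]
W2 [647.8 159.  142.9]
W3 [647.8 159.   82.9]
W4 [651.3 129.7  82.9]
W5 [651.4 129.2  70.2]
t 10.88 pos [452.  -39.8 194.9] F [-0.1 -1.  -1.4] gap 0.195 ff 59.4
rot [-0.0244 -0.3127 -0.1745] shift after rot [ 73.1 218.2 -71.1] before [128.2 199.  -44.4] q [-0.15  0.25  2.07 -0.    0.81 -0.1 ]
t 10.88 pos [452.  -39.8 194.9] F [-0.1 -1.  -1.4] gap 0.195 ff 59.4
rot [ 0.0032  0.0006 -0.1755] shift after rot [ 91.5 218.2 -45. ] before [128.2 199.  -44.4] q [-0.15  0.25  2.07 -0.    0.81 -0.1 ]
```

Call:
servo_tool(moves=[{"hand": 1, "dx": 0, "dy": 0, "dz": -0.022, "wx": 0, "wy": 0, "wz": -0.088}, {"hand": 1, "dx": 0, "dy": 0, "dz": -0.023, "wx": 0.003, "wy": 0, "wz": -0.0875}, {"hand": 1, "dx": 0.013, "dy": 0.031, "dz": 0, "wx": 0, "wy": 0, "wz": 0}, {"hand": 1, "dx": 0.013, "dy": 0.031, "dz": 0, "wx": 0, "wy": 0, "wz": 0}, {"hand": 1, "dx": 0.013, "dy": 0.031, "dz": 0, "wx": 0, "wy": 0, "wz": 0}, {"hand": 1, "dx": 0.013, "dy": 0.031, "dz": 0, "wx": 0, "wy": 0, "wz": 0}, {"hand": 1, "dx": 0.013, "dy": 0.031, "dz": 0, "wx": 0, "wy": 0, "wz": 0}, {"hand": 1, "dx": 0.013, "dy": 0.031, "dz": 0, "wx": 0, "wy": 0, "wz": 0}])

```text
time_s: 11.55
tool_pos: [627.0, 60.9, 235.8]
orientation: [-0.002, 0.663, 0.748, -0.002]
contact_force: [1.4, -0.8, -0.8]
finger_gap: 0.191
finger_force: 59.3
```

Call:
servo_tool(moves=[{"hand": 1, "dx": 0.0135, "dy": 0.032, "dz": 0, "wx": 0, "wy": 0, "wz": 0}, {"hand": 1, "dx": 0, "dy": 0, "dz": 0, "wx": 0, "wy": -0.1, "wz": 0}, {"hand": 1, "dx": 0, "dy": 0, "dz": 0, "wx": 0, "wy": -0.107, "wz": 0}, {"hand": 1, "dx": 0, "dy": 0, "dz": 0, "wx": 0, "wy": -0.107, "wz": 0}, {"hand": 1, "dx": 0, "dy": 0, "dz": 0, "wx": 0, "wy": 0, "wz": 0}, {"hand": 1, "dx": 0, "dy": 0, "dz": 0, "wx": 0, "wy": 0, "wz": 0}])

```text
time_s: 12.05
tool_pos: [655.7, 78.8, 235.4]
orientation: [0.114, 0.654, 0.741, -0.106]
contact_force: [0.5, 0.6, -0.6]
finger_gap: 0.194
finger_force: 59.3
```

Run:
```python
from h import *
from meas import blob
state();plan(tcp(-45,162,18),YAW,-18)
t,R,s=pose()
c=grab('wrist','w8');m=blob(c,(8,60,60),(28,255,255),(230,0,410,400))
L=R.inv().apply(cloud(c)[m]-t);L=L[(np.abs(L[:,1])<14)&(np.abs(L[:,2]+14)<12)];x=L[:,0]
print(np.percentile(x,[1,99]),np.median(L[:,1]),np.polyfit(x,L[:,2],1),np.polyfit(x,L[:,1],1))
```

```text
barC X,Y,Z [ -1.9 -43.1 227.5] tilt 17.92 yawerr 0.32 roll -0.41
t 12.05 pos [655.7  78.8 235.4] F [ 0.5  0.6 -0.6] gap 0.194 ff 59.3
rot [-0.0057 -0.0015  0.0053] shift after rot [18.4  1.7 62.8] before [18.3  2.2 62.8] q [ 0.25  0.52  1.56 -0.34  1.13  0.28]
[-44.23727429 117.06132035] -0.806123351682426 [ 2.43944887e-03 -1.36240953e+01] [ 0.00180002 -0.97787095]
```

View pics/w8.png

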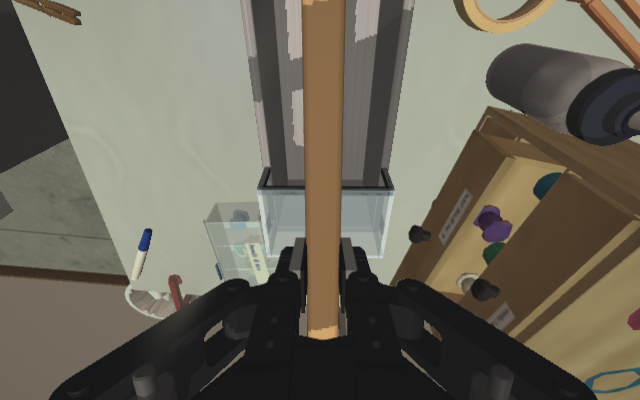

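The bar is tilted and in line with the trough: the −y lip is at row 185, and the bar at column 323 is centred between the rims. Descend to W1, then slide along the bar's axis halfway and check.

Call:
servo_tool(moves=[{"hand": 1, "dx": 0.006, "dy": 0.0015, "dz": 0.021, "wx": -0.005, "wy": 0, "wz": 0.005}, {"hand": 1, "dx": 0.006, "dy": 0, "dz": 0.021, "wx": 0, "wy": 0, "wz": 0}, {"hand": 1, "dx": 0.006, "dy": 0, "dz": 0.014, "wx": 0, "wy": 0, "wz": 0}, {"hand": 1, "dx": 0, "dy": 0, "dz": 0.007, "wx": 0, "wy": 0, "wz": 0}, {"hand": 1, "dx": 0, "dy": 0, "dz": 0, "wx": 0, "wy": 0, "wz": 0}, {"hand": 1, "dx": 0, "dy": 0, "dz": 0, "wx": 0, "wy": 0, "wz": 0}])

```text
time_s: 12.6
tool_pos: [658.9, 74.0, 172.5]
orientation: [0.117, 0.657, 0.737, -0.103]
contact_force: [0.0, 0.2, -1.1]
finger_gap: 0.192
finger_force: 59.4
```

Run:
```python
from h import *
state();plan(tcp(37.5,135,18),YAW,-18)
```

```text
barC X,Y,Z [  1.1 -48.2 164.6] tilt 17.94 yawerr -0.32 roll 0.18
t 12.6 pos [658.9  74.  172.5] F [ 0.   0.2 -1.1] gap 0.192 ff 59.4
rot [ 0.0016 -0.0011 -0.0053] shift after rot [90.7 -0.9  1.7] before [90.7 -1.4  1.8] q [ 0.24  0.59  1.61 -0.37  1.01  0.33]
```

Call:
servo_tool(moves=[{"hand": 1, "dx": 0.012, "dy": -0.001, "dz": 0.0015, "wx": 0.001, "wy": 0, "wz": -0.0045}, {"hand": 1, "dx": 0.015, "dy": 0, "dz": 0, "wx": 0, "wy": 0, "wz": 0}, {"hand": 1, "dx": 0.015, "dy": 0, "dz": 0, "wx": 0, "wy": 0, "wz": 0}, {"hand": 1, "dx": 0.015, "dy": 0, "dz": 0, "wx": 0, "wy": 0, "wz": 0}, {"hand": 1, "dx": 0.015, "dy": 0, "dz": 0, "wx": 0, "wy": 0, "wz": 0}, {"hand": 1, "dx": 0.01, "dy": 0, "dz": 0, "wx": 0, "wy": 0, "wz": 0}, {"hand": 1, "dx": 0.0065, "dy": 0, "dz": 0, "wx": 0, "wy": 0, "wz": 0}, {"hand": 1, "dx": 0, "dy": 0, "dz": 0, "wx": 0, "wy": 0, "wz": 0}])

```text
time_s: 13.27
tool_pos: [647.4, 159.8, 142.7]
orientation: [0.117, 0.654, 0.74, -0.103]
contact_force: [0.0, -0.1, -0.8]
finger_gap: 0.195
finger_force: 59.4
```

Run:
```python
from h import *
state();plan(tcp(37.5,135,18),YAW,-18);plan(tcp(37.5,75,18),YAW,-18)
c=grab('scene');uv=proj(c,TO+[0,0,130])[0].astype(int);print(uv)
w=grab('wrist')['image'][:,140:500]
im=c['image'][uv[1]-75:uv[1]+75,uv[0]-80:uv[0]+80]
o=np.hstack([cv2.resize(im,(427,400),interpolation=2),w]);cv2.imwrite('pics/s9.png',cv2.cvtColor(o,cv2.COLOR_RGB2BGR))
```

```text
barC X,Y,Z [ -0.4  38.4 134.8] tilt 17.98 yawerr 0.14 roll 0.02
t 13.27 pos [647.4 159.8 142.7] F [ 0.  -0.1 -0.8] gap 0.195 ff 59.4
rot [ 0.0011 -0.0003  0.0023] shift after rot [-0.9  0.3  0.1] before [-0.9  0.3  0.1] q [ 0.36  0.64  1.59 -0.36  1.02  0.45]
t 13.27 pos [647.4 159.8 142.7] F [ 0.  -0.1 -0.8] gap 0.195 ff 59.4
rot [ 0.0011 -0.0003  0.0023] shift after rot [17.7  0.3 57.1] before [17.6  0.3 57.1] q [ 0.36  0.64  1.59 -0.36  1.02  0.45]
[361 185]
```

View pics/s9.png

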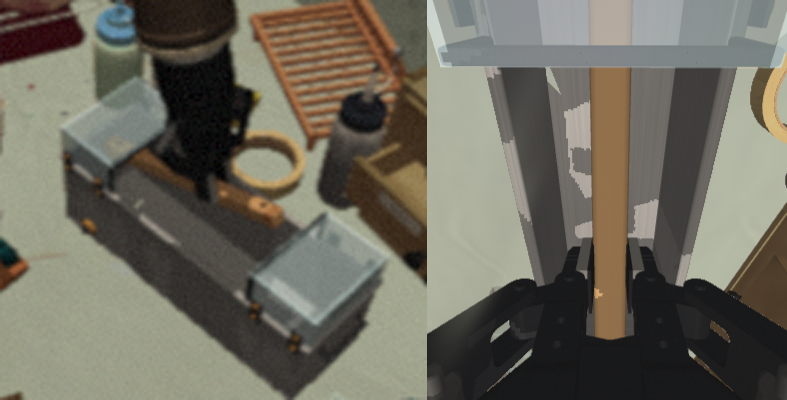

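The low end is under the +y hood (crop 115, 150), and the upper end (275, 212) is clear of the −y lip with no force. Lower vertically.

Call:
servo_tool(moves=[{"hand": 1, "dx": 0.003, "dy": 0, "dz": 0.01, "wx": 0, "wy": 0, "wz": 0.002}, {"hand": 1, "dx": 0.003, "dy": 0, "dz": 0.01, "wx": 0, "wy": 0, "wz": 0}, {"hand": 1, "dx": 0.003, "dy": 0, "dz": 0.01, "wx": 0, "wy": 0, "wz": 0}, {"hand": 1, "dx": 0.003, "dy": 0, "dz": 0.01, "wx": 0, "wy": 0, "wz": 0}, {"hand": 1, "dx": 0.003, "dy": 0, "dz": 0.01, "wx": 0, "wy": 0, "wz": 0}, {"hand": 1, "dx": 0.003, "dy": 0, "dz": 0.007, "wx": 0, "wy": 0, "wz": 0}, {"hand": 1, "dx": 0, "dy": 0, "dz": 0, "wx": 0, "wy": 0, "wz": 0}, {"hand": 1, "dx": 0, "dy": 0, "dz": 0, "wx": 0, "wy": 0, "wz": 0}])

```text
time_s: 14.03
tool_pos: [647.6, 157.5, 83.0]
orientation: [0.117, 0.656, 0.739, -0.104]
contact_force: [-0.0, 1.0, -0.3]
finger_gap: 0.193
finger_force: 59.4
```

Run:
```python
from h import *
state();plan(tcp(8,75,18),YAW,-18)
```

```text
barC X,Y,Z [-0.3 36.  75.1] tilt 18.0 yawerr -0.07 roll 0.03
t 14.03 pos [647.6 157.5  83. ] F [-0.   1.  -0.3] gap 0.193 ff 59.4
rot [ 0.0002  0.     -0.0011] shift after rot [-26.6   0.3   8.8] before [-26.6   0.4   8.8] q [ 0.36  0.71  1.62 -0.39  0.92  0.5 ]
```

Call:
servo_tool(moves=[{"hand": 1, "dx": -0.009, "dy": 0, "dz": 0.003, "wx": 0, "wy": 0, "wz": 0}, {"hand": 1, "dx": -0.009, "dy": 0, "dz": 0.003, "wx": 0, "wy": 0, "wz": 0}, {"hand": 1, "dx": -0.0085, "dy": 0, "dz": 0.003, "wx": 0, "wy": 0, "wz": 0}, {"hand": 1, "dx": 0, "dy": 0, "dz": 0.004, "wx": 0, "wy": 0.105, "wz": 0}, {"hand": 1, "dx": 0, "dy": 0, "dz": 0.004, "wx": 0, "wy": 0.105, "wz": 0}, {"hand": 1, "dx": 0, "dy": 0, "dz": 0.004, "wx": 0, "wy": 0.104, "wz": -0.001}, {"hand": 1, "dx": 0, "dy": 0, "dz": 0, "wx": 0, "wy": 0, "wz": 0}, {"hand": 1, "dx": 0, "dy": 0, "dz": 0, "wx": 0, "wy": 0, "wz": 0}])

```text
time_s: 14.7
tool_pos: [651.8, 124.5, 72.0]
orientation: [0.001, 0.665, 0.747, 0.0]
contact_force: [-0.4, 0.5, 0.1]
finger_gap: 0.191
finger_force: 59.3
```

Run:
```python
from h import *
from meas import blob,rect
state();plan(tcp(8,75,0),YAW,0)
t,R,s=pose()
c=grab('wrist');m=blob(c,(8,60,40),(28,255,255),(270,0,375,400));W=cloud(c)[m];W=W[np.abs(W[:,2]-80)<25];P=W-TO;y=P@TY
b=y<85
print('bar top world',len(W),np.percentile(y,[1,99]),'z fit',np.polyfit(y[b],W[b][:,2],1),'X fit',np.polyfit(y[b],(P@TX)[b],1))
s=grab('scene');m=blob(s,(80,80,20),(100,255,255),(200,100,320,290));print(rect(s,m,88),np.median(cloud(s)[m][:,2]))
uv=proj(s,TO+[0,0,130])[0].astype(int);im=s['image'][uv[1]-75:uv[1]+75,uv[0]-130:uv[0]+80]
o=np.hstack([cv2.resize(im,(440,314),interpolation=2),c['image'][:314,140:500]]);cv2.imwrite('pics/s10.png',cv2.cvtColor(o,cv2.COLOR_RGB2BGR))
```

```text
barC X,Y,Z [ 0.1  3.3 76.7] tilt 0.09 yawerr -0.26 roll 0.09
t 14.7 pos [651.8 124.5  72. ] F [-0.4  0.5  0.1] gap 0.191 ff 59.3
rot [ 0.0016  0.0017 -0.0045] shift after rot [4.7 0.1 1.8] before [4.7 0.1 1.8] q [ 0.14  0.68  1.69 -0.    0.78  0.03]
bar top world 12625 [-81.47915494  79.8413587 ] z fit [-4.71570207e-03  8.55058176e+01] X fit [0.00582534 0.01855169]
(array([431.7, 374.1]), array([249.2,  21.5]), 97.5) 87.85454948340987
```

View pics/s10.png

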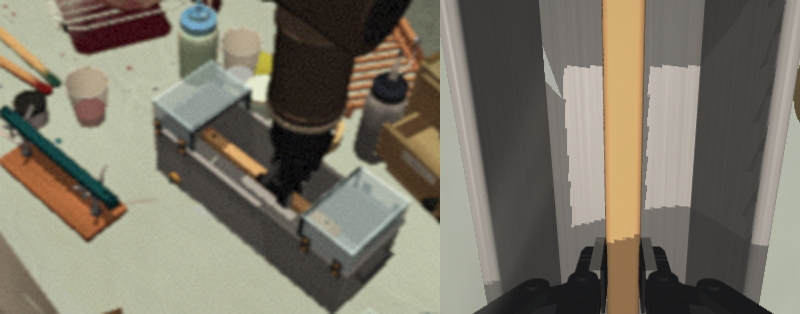

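The teal bar is in both forks, and the plain bar is level at 77 mm with an end under each hood and no contact force. The cup and pot have not moved. Settle and hand in.

Call:
servo_tool(moves=[{"hand": 1, "dx": 0, "dy": 0, "dz": 0, "wx": 0, "wy": 0, "wz": 0}, {"hand": 1, "dx": 0, "dy": 0, "dz": 0, "wx": 0, "wy": 0, "wz": 0}, {"hand": 1, "dx": 0, "dy": 0, "dz": 0, "wx": 0, "wy": 0, "wz": 0}, {"hand": 1, "dx": 0, "dy": 0, "dz": 0, "wx": 0, "wy": 0, "wz": 0}])

```text
time_s: 15.13
tool_pos: [651.4, 128.1, 71.5]
orientation: [0.001, 0.663, 0.749, 0.0]
contact_force: [-0.2, 0.5, -1.1]
finger_gap: 0.194
finger_force: 59.3
```

```bash
python3 -c "
from h import *
state();print(ctrl.sign_off())"
```

```text
barC X,Y,Z [-0.2  6.9 76.3] tilt 0.02 yawerr 0.07 roll 0.08
the job is handed in; nothing more can be done
None
```

Job handed in at about 15 s: the teal bar lies released in both forks of the drip stand, and the plain bar is held level in the trough at 76 mm, below the rim, with an end under each hood and no contact force seen.

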